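# Eject one drying rest and park it in the bay

## Robot

A 7-joint arm with a two-finger parallel gripper is mounted at the origin on a cart in front of the work surface, level with it; the furniture and walls round the work are solid. World frame = base frame: x ahead of the robot, y to its left, z up, the work surface at z = 0. Lengths are in m, angles in rad, forces in N, time in s.
With the tool pointing down it reaches from about 0.4 to 0.875 m from the base axis. Payload 6.5 kg.
Tool frame: the origin (TCP) lies between the finger pads; the fingertips stand 25 mm ahead of it and the grasp point (between the pads) lies 6 mm ahead of it (manip.tip_reach is the distance from the TCP to the fingertips, in m); z points along the fingers, y is the line along which they close (so a half turn about z gives the same grasp; the last joint's range is limited). The gripper opens to 85 mm and grips with 20 to 120 N. Pads are 22 mm wide; open, the fingers measure 114 mm over their backs; the gripper's body (76 mm by 85 mm) begins 54 mm behind the grasp point. The pads swing forward as they close: fully open they stand 13 mm farther back than shut.
Start: joints at [-1.308, 0.536, -0.004, 1.538, 0.003, 1.067, -0.071], TCP at [0.21, 0.615, 0.256] pointing down, gripper open.
Joint ranges: [-2.7, 2.7], [-0.37, 2.16], [-1.27, 1.26], [0.24, 2.4], [-1.31, 4.45], [0.19, 1.91], [-2.76, 2.76]. Speed limits (rad/s): [2.39, 2.39, 3.14, 3.14, 3.14, 3.14, 3.14].

## Interface

Orientations are given as [roll, pitch, yaw] about the fixed x, y, z axes, in that order (R = Rz(yaw) Ry(pitch) Rx(roll)).
In Python, from bench import manip, grab_frame, camera_params, order gives the robot as it stands. The module is installed in compiled form; this text tells all that it offers.
- The arm moves only by the shell command python3 -m pendant 'ROWS' [FORCE]. ROWS is JSON, a list of rows, each a list of 3 entries, a list of its own where there are three numbers: the shift along the tool's x, y, z in m, then the turn, a rotation vector about the tool's x, y, z in degrees, then the finger opening in m, from 0 to 0.0854. A call has 1 to 12 rows; each row shifts and turns the commanded pose from where the row before left it, along the tool's axes as they then stand; what a row does not reach is not made up. A row lasts 1/10 s, in which the tool goes at most 50 mm and 8.59 degrees, less where a joint would pass 70% of its speed; a pose out of reach is approached as far as the arm can. A call with a gripper value outside its range is refused whole. The fingers move at their own pace and stop on an object; FORCE is the grip in N (left out, the last holds). Time passes only in rows, so rows that do not move let the fingers close. It gives the time, the measured TCP pose, the force, the opening and the grip force at its end, in the units of the state.
- manip.observe(): the state, without advancing time (a new reading comes with each control period).
- grab_frame(name): name is "scene" or "top"; returns the picture (384x512x3 uint8, red, green, blue); there is no depth.
- camera_params(name): a dict with "fx", "fy", "cx", "cy" (pixels), "k1" (the pictures are not rectified: a ray, as slopes to the right and down, at radius r is drawn at 1 + k1 r^2 times it, then the intrinsics apply), "position" and "orientation" of the camera in the world. Camera axes: x right, y down, z forward; pixel columns grow to the right and rows downward; lengths in m; the calibration is good to about 2 mm. A picture is of the moment at which its call begins. camera_params takes no time and is no camera call.
- order.close_job(): hands the job in; it is judged then, once.
The state is a dict: "time_s": time; "joint_pos": joint angles; "qvel": joint speeds; "tau": joint torques, N m; "eef_pos": TCP position; "tool_rot": TCP orientation; "wrist_force": force on the tool from outside, world axes, zero at the start; "wrist_torque": the same for the moment, N m; "opening": opening from 0.0 (shut) to 1.0 (fully open); "grip_force": force on a finger pad.
Only numpy, scipy, OpenCV 4.12 (cv2) and the standard library are available. Lean on these libraries where they do the work, as an engineer would, in place of code of your own. Each camera call takes 0.05 s, during which the arm holds its last target. There are 200 camera calls.

## Task

Press the dispenser's plunger fully down once and let it come back up, so that a single white disc (a drying rest) comes out of its mouth. Then nudge that disc aside along the table with the fingertips, never picking it up, into the open-fronted wooden bay beside the dispenser until it is home against the bay's back wall. Leave the other discs in the dispenser and do not shift the things lying around.

Things in the scene. Friction and masses are not known exactly. Their poses are not given: they have to be found in the camera images.
- dispenser: Grey metal dispenser fixed to the table, left or right of the bay: 134 mm long (x), 56 wide (86 over its 4 mm thick screw flanges), 40 high without the plunger. Origin: on the table under the plunger's axis; x points to the back, z up; the mouth faces its -x (towards the robot, yaw within 0.15 rad). The open-topped magazine with three stacked discs is at x = -68 mm, before a 34 mm high block.
- mouth (a point): Middle of the mouth at table level, 93.5 mm in front of the dispenser's origin. Only one disc at a time fits through. The ejected disc lies with its centre 25 to 50 mm in front of the mouth if pressed slowly, up to 110 mm if pressed fast.
- plunger_top (a point): Centre of the top face of the plunger's round black cap (34 mm across), 63 mm above the table when up; the highest point of the dispenser. It goes straight down.
- plunger (a joint): Travel in m: 0 up, 0.022 fully down. A spring lifts it: 4.8 N at the start, 9.2 N fully down, plus 40 N per m/s of damping and about 1 N of disc friction. It drives a hidden pusher 2.65 times as far, which ejects the lowest disc; when it is let up, the next disc drops. Pressing again would eject another.
- rest_0: The lowest disc, the one that comes out: plain white plastic disc 40 mm across, 12 mm thick, 30 g (varies by a third), with a shallow dimple on top. Origin: centre of its underside; z up.
- rest_1: The second disc, above it in the magazine: plain white plastic disc 40 mm across, 12 mm thick, 30 g (varies by a third), with a shallow dimple on top. Origin: centre of its underside; z up.
- rest_2: The third disc, top of the stack: plain white plastic disc 40 mm across, 12 mm thick, 30 g (varies by a third), with a shallow dimple on top. Origin: centre of its underside; z up.
- bay: Low U-shaped wooden fence fixed to the table, no floor, walls 14 mm high, 8 thick, open towards its -x (towards the robot, yaw within 0.15 rad). Inside 64 mm wide (y); back wall's inner face at x = +20 mm, side walls from there to x = -26, then flaring to x = -37. Origin: on the table, see bay_seat; x points to the back, z up. Its mouth is always further from the robot than the ejected disc.
- bay_seat (a point): The bay's origin: centre of the disc's underside when it is home against the middle of the back wall.
- eraser: Bystander: block eraser, 21x45x12 (mm). Origin: centre of its underside.
- loupe: Bystander: small black oval loupe, 34x45x12 (mm). Origin: centre of its underside.
- gel_pot: Bystander: round white pot with a screw cap, 48 across, 52 high (mm). Origin: centre of its underside.
- pencil: Bystander: wooden pencil, 136 long, 7 thick (mm). Origin: centre of its underside.
- foam_offcut: Bystander: black foam block, 45x75x18 (mm). Origin: centre of its underside.
Mind the look-alikes: they are no part of the job. There is more than one size of the dispenser; the one meant has the size given above.

How it is judged:
By the outcome, as a careful person would: the job done as asked, in the order asked, and still so for the second after the job is handed in, with the robot touching nothing.
It also fails if it takes over 64 s, if anything falls off the work surface, if the arm or the gripper's body presses on something with over 40 N, if the wrist force passes 120 N, or if a joint passes its speed limit or range.

## Working session

There is one attempt and no reset: what is moved stays moved. The work goes in short steps, Python scripts to look and compute and a shell command to move; the robot and the scene stay as the last step left them, time stands still between calls to the robot, and variables do not carry over. Pictures are saved under pics/ and viewed, at most 10 in all, crops included, and the job is handed in when it is done.

```bash
mkdir -p pics
python3 - <<'E'
from bench import manip, grab_frame, camera_params
import cv2
for n in("scene","top"):
    f=grab_frame(n); cv2.imwrite(f"pics/{n}0.png",cv2.resize(f[:,:,::-1],(800,600),interpolation=cv2.INTER_CUBIC)); cv2.imwrite(f"raw_{n}.png",f[:,:,::-1]); print(camera_params(n))
s=manip.observe();print({k:s[k] for k in("time_s","eef_pos","tool_rot","wrist_force","opening")},manip.tip_reach)
E
```

```text
{'fx': 419.6899385561539, 'fy': 419.6899385561539, 'cx': 254.39309750390436, 'cy': 192.31233850604156, 'k1': -0.05291762672532537, 'position': array([-0.18675427, -0.56832374,  0.80888351]), 'orientation': array([-2.22326204,  0.02258218, -0.93982396])}
{'fx': 422.6604074328429, 'fy': 422.6604074328429, 'cx': 253.4467250748829, 'cy': 188.46361558631185, 'k1': -0.04696469568276101, 'position': array([0.51391064, 0.04148835, 1.00127486]), 'orientation': array([-3.09043805, -0.01053024, -1.59907589])}
{'time_s': 0.1, 'eef_pos': array([0.20974702, 0.61469836, 0.25550514]), 'tool_rot': array([-3.14007146e+00,  1.08228522e-04,  2.81282328e+00]), 'wrist_force': array([0.04687512, 0.1790835 , 0.1632706 ]), 'opening': 0.9996608293406862} 0.025
```

View pics/top0.png

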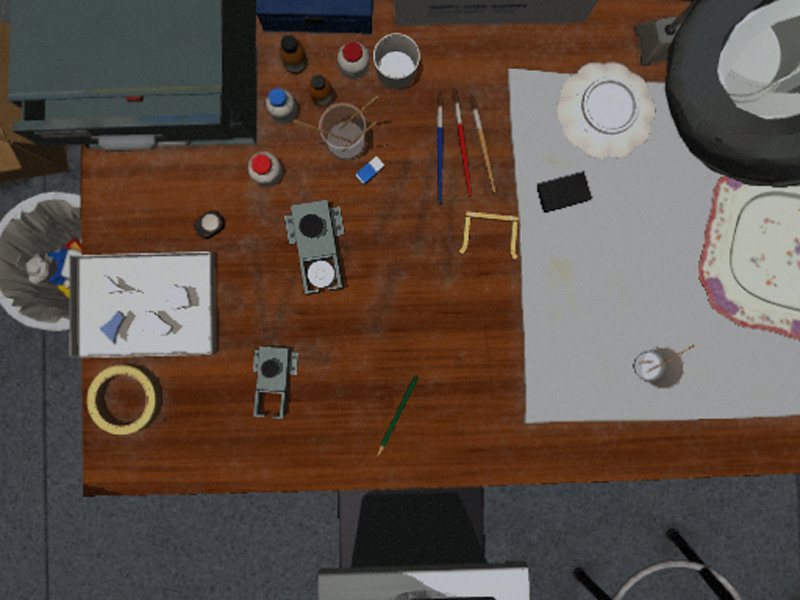

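View pics/scene0.png

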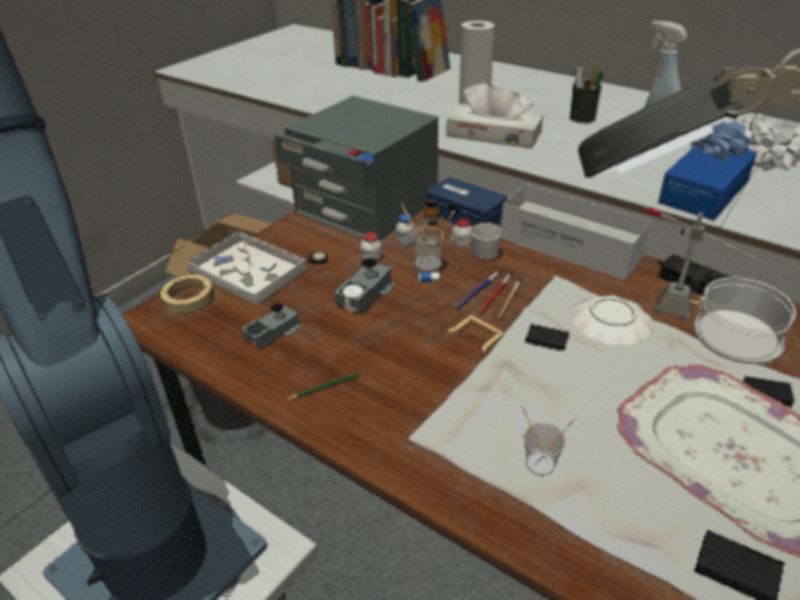

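The top view (800x600 scale) shows the full-size dispenser with its cap at about (313,226) and a disc at (321,273). The small look-alike is at (272,370). The bay runs from (466,215) to (518,218), open downward. The eraser is at (370,170), the loupe at (209,224) and the pencil at (398,415).

```bash
cat > h.py <<'E'
import numpy as np, cv2
from scipy.spatial.transform import Rotation as R
from bench import camera_params
def ray(n,uv):
    p=camera_params(n); d=(np.array(uv,float)-[p['cx'],p['cy']])/[p['fx'],p['fy']]
    u=d.copy()
    for _ in range(20): u=d/(1+p['k1']*(u@u))
    return p['position'],R.from_euler('xyz',p['orientation']).as_matrix()@np.append(u,1)
def w(n,uv,z):
    o,d=ray(n,uv); return (o+d*(z-o[2])/d[2])
def px(n,X):
    p=camera_params(n); c=R.from_euler('xyz',p['orientation']).as_matrix().T@(np.array(X)-p['position'])
    s=c[:2]/c[2]; return s*(1+p['k1']*(s@s))*[p['fx'],p['fy']]+[p['cx'],p['cy']]
def T(o,yaw,pts):
    c,s=np.cos(yaw),np.sin(yaw); pts=np.array(pts,float)
    return np.c_[o[0]+c*pts[:,0]-s*pts[:,1],o[1]+s*pts[:,0]+c*pts[:,1],pts[:,2]]
E
python3 - <<'E'
from h import *
im=cv2.imread('raw_top.png')
c=cv2.resize(im[115:195,175:340],None,fx=4.8,fy=4.8,interpolation=cv2.INTER_CUBIC); cv2.imwrite('pics/crop1.png',c)
k=1.5625
for n,uv,z in [("cap",(313,226),.063),("disc",(321,273),.036),("bayBL",(466,215),.014),("bayBR",(519,218),.014),("bayFL",(462,252),.014),("bayFR",(516,258),.014),('mouthL',(304,293),.04),('mouthR',(342,290),.04),('backL',(290,207),.034),('backR',(332,202),.034),("pencil tip",(380,454),0),("penEnd",(416,377),0),("eraser",(370,170),.012)]:
    print(n,w("top",np.array(uv)/k-.2,z).round(4))
E
```

```text
cap [0.6634 0.1466 0.063 ]
disc [0.598  0.1394 0.036 ]
bayBL [ 0.6818 -0.0789  0.014 ]
bayBR [ 0.6752 -0.1591  0.014 ]
bayFL [ 0.6258 -0.0709  0.014 ]
bayFR [ 0.6146 -0.1522  0.014 ]
mouthL [0.5692 0.1644 0.04  ]
mouthR [0.572  0.1089 0.04  ]
backL [0.6973 0.1832 0.034 ]
backR [0.703 0.121 0.034]
pencil tip [0.326  0.0608 0.    ]
penEnd [0.4398 0.0033 0.    ]
eraser [0.7548 0.0642 0.012 ]
```

View pics/crop1.png

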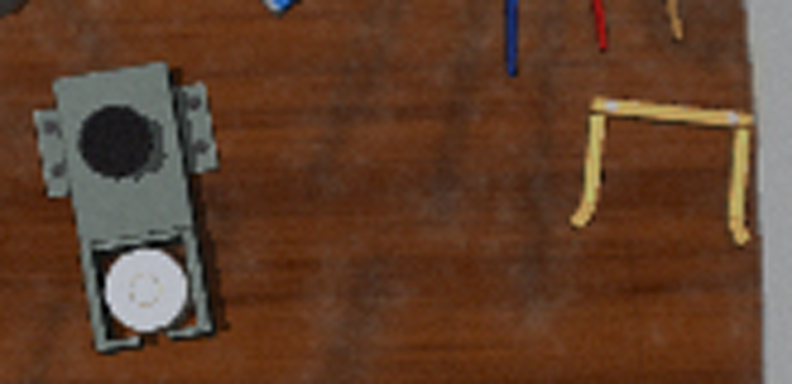

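The crop shows the cap at (117,141), the stack disc at (147,290) and the bay's outer back corners at (592,97) and (752,115). That gives:

| Item | x (m) | y (m) | yaw (rad) |
|---|---|---|---|
| Dispenser | 0.663 | 0.147 | about 0.11 |
| Bay | 0.650 | -0.117 | about -0.08 |

```bash
cat >> h.py <<'E'
def go(target,yaw=None):
    "shift in current tool axes and turn about tool z (deg)"
    from bench import manip
    s=manip.observe(); M=R.from_euler('xyz',s['tool_rot'])
    print('t',round(s['time_s'],2),'at',s['eef_pos'].round(4),'rot',s['tool_rot'].round(3),'F',s['wrist_force'].round(1),'op',round(s['opening'],2))
    print(' shift mm',(M.inv().apply(np.array(target)-s['eef_pos'])*1000).round(1))
    if yaw is not None: print(' turn deg',np.degrees((M.inv()*R.from_euler('xyz',[np.pi,0,yaw])).as_rotvec()).round(2))
E
python3 - <<'E'
from h import *
k=1.5625
print(w("top",np.array([175+117/4.8,115+141/4.8])-.4,.063), w("top",np.array([175+147/4.8,115+290/4.8])-.4,.036))
import cv2
go([.663,.147,.150],np.pi-.08)
E
```

```text
[0.66454755 0.1491358  0.063     ] [0.59690345 0.13942133 0.036     ]
t 0.1 at [0.2097 0.6147 0.2555] rot [-3.14   0.     2.813] F [0.  0.2 0.2] op 1.0
 shift mm [-580.  -296.1  106. ]
 turn deg [ -0.09  -0.   -14.25]
```

```bash
python3 -m pendant '[[[-0.02,-0.01,0],[0,0,0],0],[[-0.04,-0.02,0],[0,0,0],0],[[-0.042,-0.0215,0],[0,0,0],0],[[-0.042,-0.0215,0],[0,0,0],0],[[-0.042,-0.0215,0],[0,0,0],0],[[-0.042,-0.0215,0],[0,0,0],0],[[-0.042,-0.0215,0],[0,0,0],0],[[-0.042,-0.0215,0],[0,0,0],0],[[-0.042,-0.0215,0],[0,0,0],0],[[-0.042,-0.0215,0],[0,0,0],0],[[-0.042,-0.0215,0],[0,0,0],0],[[-0.042,-0.0215,0],[0,0,0],0]]'
python3 -m pendant '[[[-0.042,-0.0215,0],[0,0,0],0],[[-0.04,-0.02,0.03],[0,0,0],0],[[-0.018,-0.01,0.03],[0,0,0],0],[[0,0,0.03],[0,0,0],0],[[0,0,0.01],[0,0,0],0],[[0,0,0],[0,0,0],0],[[0,0,0],[0,0,0],0]]'
python3 -c "
from h import *
go([.664,.148,.096])"
```

```text
time_s: 1.3
eef_pos: [0.5859, 0.2267, 0.256]
tool_rot: [-3.141, -0.0, 2.813]
wrist_force: [1.1, 0.8, -0.2]
opening: -0.004
grip_force: 0.0
time_s: 2.0
eef_pos: [0.6612, 0.1507, 0.1597]
tool_rot: [3.14, 0.001, 2.814]
wrist_force: [0.1, 0.2, 0.5]
opening: -0.001
grip_force: 0.0
t 2.0 at [0.6612 0.1507 0.1597] rot [3.140e+00 1.000e-03 2.814e+00] F [0.1 0.2 0.5] op -0.0
 shift mm [-3.5 -1.8 63.7]
```

```bash
python3 -m pendant '[[[-0.0035,-0.002,0.02],[0,0,0],0],[[0,0,0.03],[0,0,0],0],[[0,0,0.014],[0,0,0],0],[[0,0,0],[0,0,0],0],[[0,0,0],[0,0,0],0]]'
python3 -c "
from h import *
from bench import grab_frame
cv2.imwrite('pics/pre.png',cv2.resize(grab_frame('scene')[130:230,190:310,::-1],None,fx=5,fy=5,interpolation=cv2.INTER_CUBIC))
go([.664,.148,.065])"
```

```text
time_s: 2.5
eef_pos: [0.6643, 0.1471, 0.0959]
tool_rot: [3.141, 0.001, 2.813]
wrist_force: [0.6, -0.4, -0.1]
opening: -0.0
grip_force: 0.0
t 2.55 at [0.6647 0.147  0.0963] rot [3.140e+00 2.000e-03 2.813e+00] F [ 0.5 -0.1  0.3] op 0.0
 shift mm [ 1.   0.6 31.3]
```

View pics/pre.png

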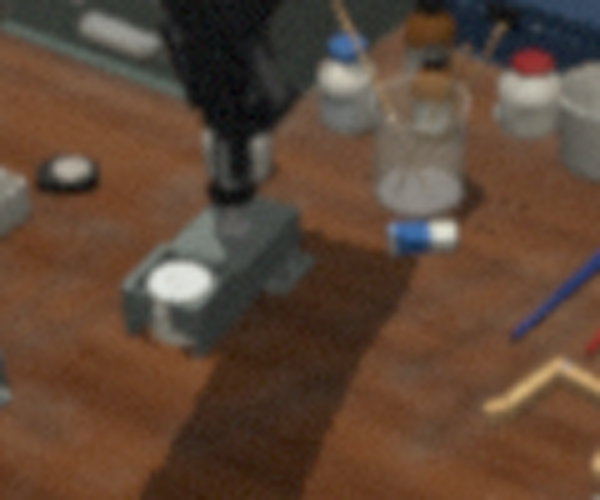

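The scene crop shows the closed fingertips at (235,190), directly above the cap. I'll press now.

```bash
python3 -m pendant '[[[0,0,0.004],[0,0,0],0],[[0,0,0.004],[0,0,0],0],[[0,0,0.004],[0,0,0],0],[[0,0,0.004],[0,0,0],0],[[0,0,0.004],[0,0,0],0],[[0,0,0.004],[0,0,0],0],[[0,0,0.004],[0,0,0],0],[[0,0,0.003],[0,0,0],0],[[0,0,0.001],[0,0,0],0],[[0,0,0],[0,0,0],0],[[0,0,0],[0,0,0],0]]'
```

```text
time_s: 3.65
eef_pos: [0.6645, 0.1468, 0.066]
tool_rot: [3.14, 0.001, 2.813]
wrist_force: [-8.8, -0.9, 24.6]
opening: -0.0
grip_force: 12.2
```

The force is well above the spring's 10 N, so the plunger has bottomed out. I'll let it up and look.

```bash
python3 -m pendant '[[[0,0,-0.005],[0,0,0],0],[[0,0,-0.006],[0,0,0],0],[[0,0,-0.008],[0,0,0],0],[[0,0,-0.02],[0,0,0],0],[[0,0,-0.04],[0,0,0],0.014],[[0.02,0.03,-0.04],[0,0,0],0.014],[[0.02,0.045,0],[0,0,0],0.014],[[0.02,0.045,0],[0,0,0],0.014],[[0,0,0],[0,0,0],0.014],[[0,0,0],[0,0,0],0.014]]'
python3 -c "
from h import *
from bench import grab_frame
f=grab_frame('top');cv2.imwrite('raw_top2.png',f[:,:,::-1])
cv2.imwrite('pics/top2.png',cv2.resize(f[100:220,165:340,::-1],None,fx=4.5,fy=4.5,interpolation=cv2.INTER_CUBIC))
go([.664,.148,.065])"
```

```text
time_s: 4.65
eef_pos: [0.6449, 0.279, 0.178]
tool_rot: [-3.141, -0.001, 2.816]
wrist_force: [-0.8, -0.5, -0.9]
opening: 0.164
grip_force: 0.0
t 4.7 at [0.6458 0.2765 0.1781] rot [-3.14  -0.     2.813] F [-0.6 -1.   0.8] op 0.16
 shift mm [ -58.7 -115.5  113.3]
```

View pics/top2.png

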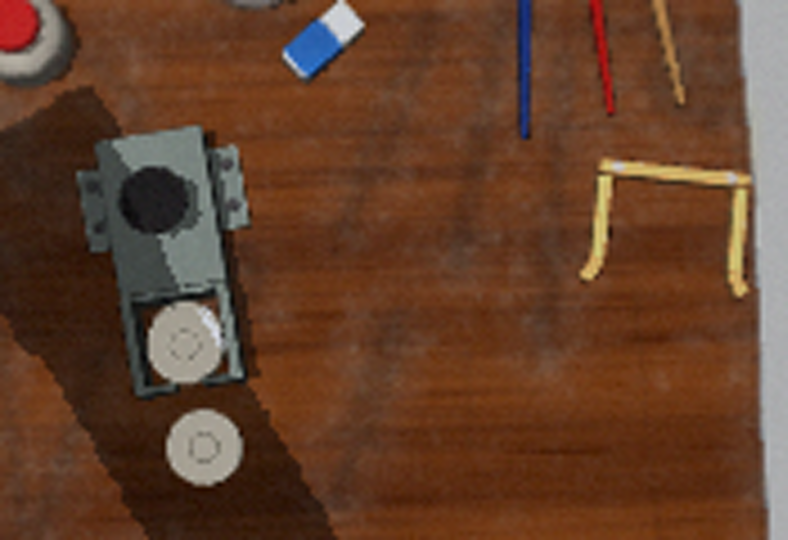

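One disc is out at crop (204,447), the next has dropped in the magazine at (187,343), and the cap is back up at (156,200). The bay is unmoved.

Run:
```python
from h import *
C=lambda u,v,z:w("top",np.array([165+u/4.5,100+v/4.5])-.4,z)
d=C(204,447,.012);a=C(602,157,.014);b=C(750,176,.014);fr=C(184,388,.04)
print('disc',d,'front',fr,C(138,398,.04),C(244,381,.04)); v=a-b; yaw=np.arctan2(-v[0],v[1]); m=(a+b)/2-.028*np.array([np.cos(yaw),np.sin(yaw),0]); print(np.linalg.norm(v),'bay',m,yaw)
pre=m-.085*np.array([np.cos(yaw),np.sin(yaw),0]); p=pre-d; L=np.linalg.norm(p[:2]); u=p/L; print('pre',pre,'dir',u,L)
# tool y perpendicular to u: tool y=(sin,-cos); 
# tool y = perp of u pointing (+x)
ty=np.array([-u[1],u[0]]); ya=np.arctan2(ty[0],-ty[1]); print('yaw',ya)
s=d-u*.055; go([s[0],s[1],.178],ya)
```

```text
disc [0.54255624 0.13210269 0.012     ] front [0.57187233 0.13896374 0.04      ] [0.56745258 0.16234191 0.04      ] [0.57457796 0.10853402 0.04      ]
0.07847524361602484 bay [ 0.65504845 -0.11445277  0.014     ] -0.1533121077177504
pre [ 0.57104544 -0.10147223  0.014     ] dir [ 0.12107304 -0.9926436   0.00849957] 0.23530592335984274
yaw 1.6921671280721389
t 4.7 at [0.6458 0.2765 0.1781] rot [-3.14  -0.     2.813] F [-0.6 -1.   0.8] op 0.16
 shift mm [  75.1 -120.4    0.3]
 turn deg [-9.000e-02  3.000e-02  6.424e+01]
```

```bash
python3 -c "
from h import *
go([.540,.189,.03],np.pi/2)"
```

```text
t 4.7 at [0.6458 0.2765 0.1781] rot [-3.14  -0.     2.813] F [-0.6 -1.   0.8] op 0.16
 shift mm [  71.9 -116.7  148.3]
 turn deg [-9.000e-02  4.000e-02  7.119e+01]
```

```bash
python3 -m pendant '[[[0.018,-0.029,0],[0,0,0],0.014],[[0.027,-0.044,0],[0,0,0],0.014],[[0.027,-0.044,0],[0,0,0],0.014],[[0,0,0.02],[0,0,8],0.014],[[0,0,0.02],[0,0,8],0.014],[[0,0,0.02],[0,0,8],0.014],[[0,0,0],[0,0,8],0.014],[[0,0,0],[0,0,8],0.014],[[0,0,0],[0,0,8],0.014],[[0,0,0],[0,0,8],0.014],[[0,0,0],[0,0,8],0.014],[[0,0,0],[0,0,7.2],0.014]]'
python3 -m pendant '[[[0,0,0],[0,0,0],0.014],[[0,0,0],[0,0,0],0.014]]'
python3 -c "
from h import *
go([.540,.189,.029],np.pi/2)"
```

```text
time_s: 5.9
eef_pos: [0.5431, 0.1892, 0.1187]
tool_rot: [3.142, 0.001, 1.561]
wrist_force: [-0.1, -0.3, 0.0]
opening: 0.165
grip_force: 0.0
time_s: 6.1
eef_pos: [0.5429, 0.1902, 0.1186]
tool_rot: [-3.142, 0.001, 1.572]
wrist_force: [1.3, 0.4, 0.0]
opening: 0.162
grip_force: 0.0
t 6.1 at [0.5429 0.1902 0.1186] rot [-3.142e+00  1.000e-03  1.572e+00] F [1.3 0.4 0. ] op 0.16
 shift mm [-1.1 -2.9 89.6]
 turn deg [-0.    0.05  0.05]
```

```bash
python3 -m pendant '[[[0,-0.002,0.03],[0,0,0],0.014],[[0,0,0.03],[0,0,0],0.014],[[0,0,0.02],[0,0,0],0.014],[[0,0,0.008],[0,0,0],0.014],[[0,0,0],[0,0,0],0.014],[[0,0,0],[0,0,0],0.014]]'
python3 -c "
from h import *
from bench import grab_frame
f=grab_frame('top')
cv2.imwrite('pics/top3.png',cv2.resize(f[130:230,165:300,::-1],None,fx=5,fy=5,interpolation=cv2.INTER_CUBIC))
go([.541,-.06,.029],np.pi/2)"
```

```text
time_s: 6.7
eef_pos: [0.5415, 0.1914, 0.0315]
tool_rot: [3.14, -0.0, 1.57]
wrist_force: [0.1, -1.3, 0.5]
opening: 0.163
grip_force: 0.0
t 6.75 at [0.5417 0.1916 0.0317] rot [ 3.14e+00 -1.00e-03  1.57e+00] F [ 0.3 -0.5  0.1] op 0.16
 shift mm [-251.6   -0.6    2.6]
 turn deg [ 0.1  -0.04 -0.03]
```

View pics/top3.png

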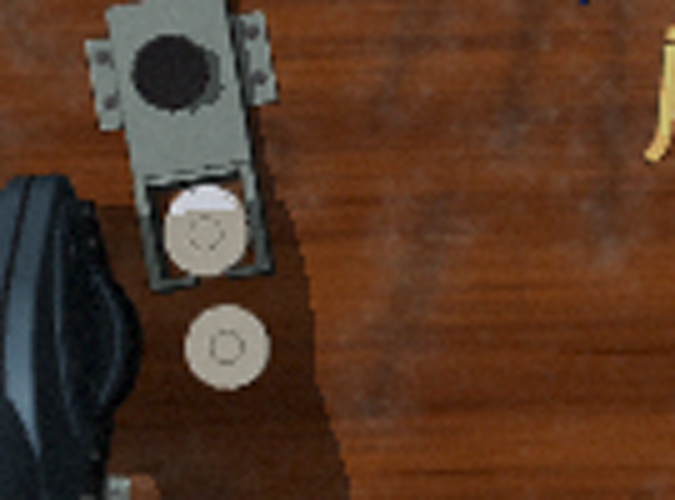

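The disc is still at crop (227,347), with the gripper to its left and clear of the dispenser. I'll push in -y (tool -x), slowly at first contact.

```bash
python3 -m pendant '[[[-0.01,0,0.0015],[0,0,0],0.014],[[-0.008,0,0],[0,0,0],0.014],[[-0.006,0,0],[0,0,0],0.014],[[-0.006,0,0],[0,0,0],0.014],[[-0.006,0,0],[0,0,0],0.014],[[-0.009,0,0],[0,0,0],0.014],[[-0.012,0,0],[0,0,0],0.014],[[-0.012,0,0],[0,0,0],0.014],[[-0.012,0,0],[0,0,0],0.014],[[-0.012,0,0],[0,0,0],0.014],[[-0.012,0,0],[0,0,0],0.014],[[-0.012,0,0],[0,0,0],0.014]]'
python3 -m pendant '[[[-0.012,0,0],[0,0,0],0.014],[[-0.014,0,0],[0,0,0],0.014],[[-0.014,0,0],[0,0,0],0.014],[[-0.014,0,0],[0,0,0],0.014],[[-0.014,0,0],[0,0,0],0.014],[[-0.014,0,0],[0,0,0],0.014],[[-0.012,0,0],[0,0,0],0.014],[[-0.01,0,0],[0,0,0],0.014],[[-0.008,0,0],[0,0,0],0.014],[[-0.006,0,0],[0,0,0],0.014],[[-0.004,0,0],[0,0,0],0.014],[[0,0,0],[0,0,0],0.014]]'
python3 -c "
from h import *
from bench import grab_frame
f=grab_frame('top')
cv2.imwrite('pics/top4.png',cv2.resize(f[110:230,200:350,::-1],None,fx=5,fy=5,interpolation=cv2.INTER_CUBIC))
go([.541,-.067,.029],np.pi/2)"
```

```text
time_s: 7.95
eef_pos: [0.5406, 0.0734, 0.0291]
tool_rot: [3.142, 0.0, 1.57]
wrist_force: [-0.2, 0.1, 0.2]
opening: 0.163
grip_force: 0.1
time_s: 9.15
eef_pos: [0.5406, -0.0479, 0.0291]
tool_rot: [3.141, 0.0, 1.57]
wrist_force: [0.1, -0.4, 0.3]
opening: 0.164
grip_force: 0.0
t 9.2 at [ 0.5406 -0.0473  0.0291] rot [-3.142 -0.     1.57 ] F [-0.2  0.4  0.1] op 0.16
 shift mm [-19.7   0.4   0.1]
 turn deg [-0.   -0.01 -0.03]
```

View pics/top4.png

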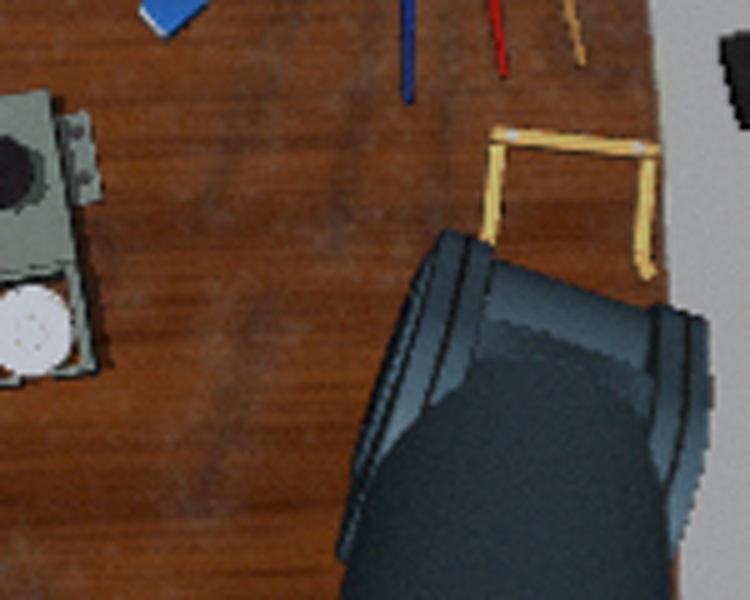

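The arm hides the disc, but it has not been left behind on the path. I'll finish the push, back off, turn toward the bay direction and look.

```bash
python3 -m pendant '[[[-0.006,0,0],[0,0,0],0.014],[[-0.006,0,0],[0,0,0],0.014],[[-0.004,0,0],[0,0,0],0.014],[[-0.002,0,0],[0,0,0],0.014],[[0.01,0,0],[0,0,0],0.014],[[0.02,0,0],[0,0,0],0.014],[[0,0,-0.03],[0,0,0],0.014],[[0,-0.02,-0.04],[0,0,0],0.014],[[0,-0.04,-0.03],[0,0,0],0.014],[[0,-0.04,0],[0,0,0],0.014],[[0,-0.03,0],[0,0,0],0.014],[[0,0,0],[0,0,-8],0.014]]'
python3 -m pendant '[[[0,0,0],[0,0,-8],0.014],[[0,0,0],[0,0,-8],0.014],[[0,0,0],[0,0,-8],0.014],[[0,0,0],[0,0,-8],0.014],[[0,0,0],[0,0,-8],0.014],[[0,0,0],[0,0,-8],0.014],[[0,0,0],[0,0,-8],0.014],[[0,0,0],[0,0,-8],0.014],[[0,0,0],[0,0,-8],0.014],[[0,0,0],[0,0,-1],0.014],[[0,0,0],[0,0,0],0.014],[[0,0,0],[0,0,0],0.014]]'
python3 -c "
from h import *
from bench import grab_frame
f=grab_frame('top')
cv2.imwrite('pics/top5.png',cv2.resize(f[110:230,200:350,::-1],None,fx=5,fy=5,interpolation=cv2.INTER_CUBIC))
go([.486,-.09,.029],np.pi-.14)"
```

```text
time_s: 10.4
eef_pos: [0.4055, -0.0342, 0.1288]
tool_rot: [-3.137, -0.002, 1.712]
wrist_force: [1.0, -0.4, 0.6]
opening: 0.162
grip_force: 0.0
time_s: 11.6
eef_pos: [0.4106, -0.035, 0.1291]
tool_rot: [3.142, 0.0, 2.982]
wrist_force: [0.2, 0.2, -0.1]
opening: 0.167
grip_force: 0.0
t 11.65 at [ 0.4106 -0.0351  0.1291] rot [-3.142 -0.     2.982] F [ 0.1  0.3 -0. ] op 0.16
 shift mm [-83.2 -42.2 100.1]
 turn deg [-0.   -0.   -1.12]
```

View pics/top5.png

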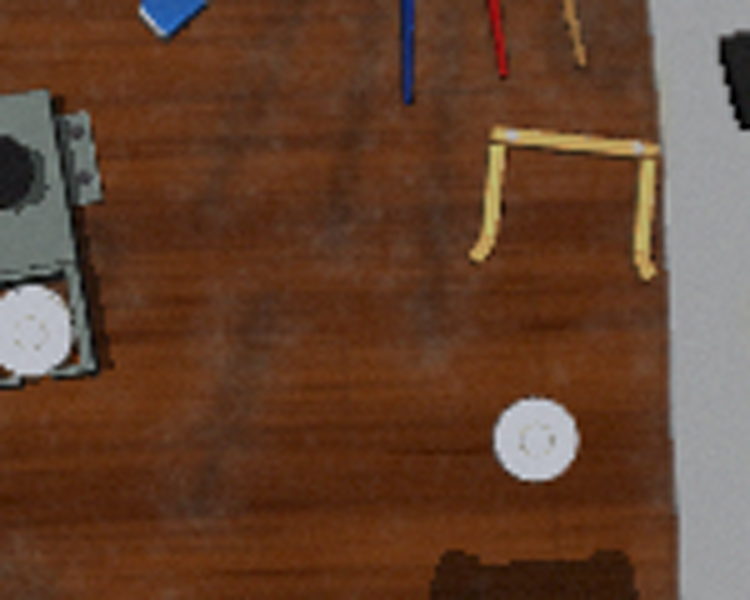

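The disc is at crop (536,440), nearly in line with the bay, whose back corners are at (492,127) and (658,148).

Run:
```python
from h import *
C=lambda u,v,z:w("top",np.array([200+u/5,110+v/5])-.4,z)
d=C(536,440,.012)
a=C(492,127,.014);b=C(658,146,.014);v=a-b;yaw=np.arctan2(-v[0],v[1]);m=(a+b)/2-.028*np.array([np.cos(yaw),np.sin(yaw),0])
il=C(498,205,.014)
print('disc',d,'bay',m,yaw,np.linalg.norm(v))
# symmetric check by inner side faces
l=C(500,205,.014);r=C(637,220,.014);print('mid side',(l+r)/2,np.linalg.norm(l-r))
p=m-d;u=p/np.linalg.norm(p[:2]);a=np.arctan2(u[1],u[0]);print('dir',a,np.linalg.norm(p[:2]))
s=d-u*.05;go([s[0],s[1],.029],np.pi+a)
e=m-u*.03;print('end tcp',e)
```

```text
disc [ 0.53932209 -0.09488264  0.012     ] bay [ 0.65429085 -0.11428408  0.014     ] -0.139498745935422 0.07909223010992966
mid side [ 0.64598739 -0.113752    0.014     ] 0.0650930040213027
dir -0.16717898879900522 0.11659429654063957
t 11.65 at [ 0.4106 -0.0351  0.1291] rot [-3.142 -0.     2.982] F [ 0.1  0.3 -0. ] op 0.16
 shift mm [-86.6 -38.2 100.1]
 turn deg [-0.   -0.    0.43]
end tcp [ 0.6247091  -0.10929204  0.0134854 ]
```

```bash
python3 -m pendant '[[[-0.03,-0.014,0],[0,0,0],0.014],[[-0.036,-0.016,0.01],[0,0,0],0.014],[[-0.02,-0.008,0.03],[0,0,0],0.014],[[0,0,0.03],[0,0,0],0.014],[[0,0,0.022],[0,0,0],0.014],[[0,0,0.008],[0,0,0],0.014],[[0,0,0],[0,0,0],0.014],[[0,0,0],[0,0,0],0.014]]'
python3 -c "
from h import *
go([.6247,-.1093,.029],np.pi-.16)"
```

```text
time_s: 12.45
eef_pos: [0.4901, -0.0864, 0.0299]
tool_rot: [-3.142, 0.001, 2.984]
wrist_force: [0.4, 0.0, 0.5]
opening: 0.164
grip_force: 0.0
t 12.45 at [ 0.4901 -0.0864  0.0299] rot [-3.142e+00  1.000e-03  2.984e+00] F [0.4 0.  0.5] op 0.16
 shift mm [-136.6   -1.5    1. ]
 turn deg [-0.    0.06  0.11]
```

```bash
python3 -m pendant '[[[-0.01,0,0.001],[0,0,0],0.014],[[-0.006,0,0],[0,0,0],0.014],[[-0.006,0,0],[0,0,0],0.014],[[-0.01,0,0],[0,0,0],0.014],[[-0.012,0,0],[0,0,0],0.014],[[-0.012,0,0],[0,0,0],0.014],[[-0.012,0,0],[0,0,0],0.014],[[-0.012,0,0],[0,0,0],0.014],[[-0.012,-0.001,0],[0,0,0],0.014],[[-0.012,-0.001,0],[0,0,0],0.014],[[-0.01,0,0],[0,0,0],0.014],[[-0.006,0,0],[0,0,0],0.014]]'
python3 -m pendant '[[[-0.004,0,0],[0,0,0],0.014],[[-0.003,0,0],[0,0,0],0.014],[[-0.003,0,0],[0,0,0],0.014],[[-0.002,0,0],[0,0,0],0.014],[[0,0,0],[0,0,0],0.014]]'
```

```text
time_s: 13.65
eef_pos: [0.6089, -0.1073, 0.0282]
tool_rot: [3.142, 0.001, 2.984]
wrist_force: [0.2, -0.1, 0.2]
opening: 0.162
grip_force: 0.1
time_s: 14.15
eef_pos: [0.6197, -0.1091, 0.0281]
tool_rot: [-3.142, 0.0, 2.984]
wrist_force: [1.0, -0.2, -0.1]
opening: 0.165
grip_force: 0.0
```

```bash
python3 -m pendant '[[[-0.002,0,0],[0,0,0],0.014],[[-0.002,0,0],[0,0,0],0.014],[[0,0,0],[0,0,0],0.014]]'; python3 -m pendant '[[[-0.001,0,0],[0,0,0],0.014],[[-0.001,0,0],[0,0,0],0.014],[[0,0,0],[0,0,0],0.014]]'
```

```text
time_s: 14.45
eef_pos: [0.6238, -0.1097, 0.0281]
tool_rot: [3.142, 0.0, 2.984]
wrist_force: [1.3, -0.8, -0.9]
opening: 0.165
grip_force: 0.0
time_s: 14.75
eef_pos: [0.6256, -0.11, 0.0281]
tool_rot: [3.142, 0.0, 2.984]
wrist_force: [-0.5, 0.6, -1.1]
opening: 0.165
grip_force: 0.0
```

```bash
python3 -m pendant '[[[-0.001,0,0],[0,0,0],0.014],[[-0.001,0,0],[0,0,0],0.014],[[0,0,0],[0,0,0],0.014]]'; python3 -m pendant '[[[-0.001,0,0],[0,0,0],0.014],[[0,0,0],[0,0,0],0.014]]'
```

```text
time_s: 15.05
eef_pos: [0.6277, -0.1103, 0.0281]
tool_rot: [3.142, 0.0, 2.984]
wrist_force: [-0.0, -0.6, 0.3]
opening: 0.166
grip_force: 0.0
time_s: 15.25
eef_pos: [0.6284, -0.1105, 0.0281]
tool_rot: [-3.142, -0.0, 2.984]
wrist_force: [-1.2, -0.1, 0.3]
opening: 0.164
grip_force: 0.2
```

```bash
python3 -m pendant '[[[-0.001,0,0],[0,0,0],0.014],[[0,0,0],[0,0,0],0.014]]'; python3 -m pendant '[[[-0.001,0,0],[0,0,0],0.014],[[0,0,0],[0,0,0],0.014]]'
```

```text
time_s: 15.45
eef_pos: [0.6287, -0.1106, 0.0279]
tool_rot: [-3.142, -0.002, 2.984]
wrist_force: [-3.7, 0.7, 2.5]
opening: 0.162
grip_force: 1.6
time_s: 15.65
eef_pos: [0.6289, -0.1106, 0.0277]
tool_rot: [-3.142, -0.003, 2.984]
wrist_force: [-5.3, 1.3, 3.8]
opening: 0.162
grip_force: 3.0
```

The force is rising while the tool stays put, so the disc is against the back wall. I'll back off straight, raise and check.

```bash
python3 -m pendant '[[[0.004,0,0],[0,0,0],0.014],[[0.012,0,0],[0,0,0],0.014],[[0.03,0,0],[0,0,0],0.014],[[0.04,0,-0.02],[0,0,0],0.014],[[0.04,0,-0.03],[0,0,0],0.014],[[0.04,0,-0.03],[0,0,0],0.014],[[0.03,0,-0.02],[0,0,0],0.014],[[0,0,0],[0,0,0],0.014],[[0,0,0],[0,0,0],0.014]]'
python3 -c "
from h import *
from bench import grab_frame
f=grab_frame('top')
cv2.imwrite('pics/top6.png',cv2.resize(f[90:210,170:350,::-1],None,fx=4.4,fy=4.4,interpolation=cv2.INTER_CUBIC))
go([0,0,0])"
```

```text
time_s: 16.55
eef_pos: [0.4381, -0.0801, 0.1289]
tool_rot: [3.141, 0.004, 2.984]
wrist_force: [0.1, 0.3, -0.2]
opening: 0.167
grip_force: 0.0
t 16.6 at [ 0.4385 -0.0801  0.1284] rot [3.141e+00 3.000e-03 2.984e+00] F [ 0.5  0.4 -0.6] op 0.16
 shift mm [446.   10.3 127.1]
```

View pics/top6.png

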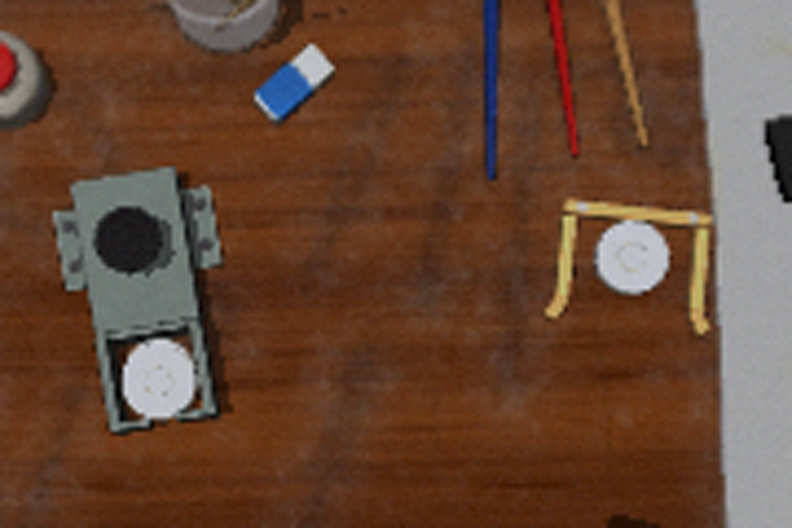

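The disc at (633,257) is touching the back wall and centred in the bay. The rest of the stack is in the magazine at (159,379), and the bystanders are undisturbed.

```bash
python3 -c "
from bench import order
print(order.close_job())"
```

```text
the job is handed in; nothing more can be done
None
```

The job is handed in at about 16.6 s: one disc was ejected with a single press and pushed home against the bay's back wall; the last picture showed the other discs still in the magazine and nothing in view moved.

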